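# Lock a key away in the hall organiser

### The arm

A 6-joint arm with a two-finger parallel gripper is mounted at the origin on the work surface. World frame = base frame: x ahead of the robot, y to its left, z up, the work surface at z = 0. Lengths are in mm, angles in rad, forces in N, time in s.
With the tool pointing down it reaches from about 275 to 1000 mm from the base axis. Payload 8.4 kg.
Tool frame: the origin (TCP) lies at the very end of the fingers, on their centre line; the grasp point (between the pads) lies 19 mm behind it (r.pinch_z is the distance from the TCP to the grasp point, in mm); z points along the fingers, y is the direction in which the jaws open and shut (so a half turn about z gives the same grasp; the last joint's range is limited). The gripper opens to 85 mm and grips with 20 to 120 N. Pads are 22 mm wide; open, the fingers measure 114 mm over their backs; the gripper's body (76 mm by 85 mm) begins 54 mm behind the grasp point. The pads swing forward as they close: fully open they stand 13 mm farther back than shut.
Start: joints at [1.136, 0.353, 1.633, -0, 1.155, -0.002], TCP at [262.133, 567.375, 231.281] pointing down, gripper open.
Joint ranges: [-2.63, 2.63], [-0.92, 2.1], [0.06, 2.66], [-1.3, 4.44], [0, 2.69], [-3.02, 3.02]. Speed limits (rad/s): [2.22, 2.22, 2.79, 3.14, 3.14, 3.14].

### API

Orientations are given as [roll, pitch, yaw] about the fixed x, y, z axes, in that order (R = Rz(yaw) Ry(pitch) Rx(roll)).
In Python, from rig import r, optics gives the robot as it stands.
- The arm moves only by the shell command python3 -m creep 'ROWS' [FORCE]. ROWS is JSON, a list of rows, each an object with "dp": the shift along the tool's x, y, z in mm, a list of three; "angular": the turn, a rotation vector about the tool's x, y, z in rad, a list of three; "fingers": the finger opening in mm, from 0 to 85.4. In form: [{"dp": [dx, dy, dz], "angular": [wx, wy, wz], "fingers": fingers}, ...]. A call has 1 to 5 rows; each row is the pose to reach, as a shift and turn from the pose commanded when the call began, along the tool's axes at that moment; what a row does not reach only later rows make up. A row lasts 1/12 s, in which the tool goes at most 41.7 mm and 7.16 degrees, less where a joint would pass 70% of its speed; a pose out of reach is approached as far as the arm can. A call with a gripper value outside its range is refused whole. The fingers move at their own pace and stop on an object; FORCE is the grip in N (left out, the last holds). Time passes only in rows, so rows that repeat a pose let the fingers close. It gives the time, the measured TCP pose, the force and the opening at its end, in the units of the state.
- r.sense(): the state, without advancing time (a new reading comes with each control period).
- optics.grab_frame(name): name is "side" or "top"; returns the picture (420x560x3 uint8, blue, green, red); there is no depth.
- optics.camera_params(name): a dict with "fx", "fy", "cx", "cy" (pixels), "distortion" ([k1, k2, p1, p2, k3] as OpenCV has them; the pictures are not rectified), "eye" and "rotation" of the camera in the world. Camera axes: x right, y up, looking along -z (the intrinsics and any distortion apply to the point x, -y, -z); pixel columns grow to the right and rows downward; lengths in mm; the calibration is good to about 2 mm. A picture is of the moment at which its call begins. camera_params takes no time and is no camera call.
- r.sign_off(): hands the job in, once; it reports no verdict.
The state is a dict: "clock": time; "qpos": joint angles; "qvel": joint speeds; "joint_efforts": joint torques, N m; "eef_pos": TCP position; "tcp_rot": TCP orientation; "contact_force": force on the tool from outside, world axes, zero at the start; "wrist_torque": the same for the moment, N m; "opening": opening from 0.0 (shut) to 1.0 (fully open).
Only numpy, scipy, OpenCV 4.12 (cv2) and the standard library are available. Lean on these libraries where they do the work, as an engineer would, in place of code of your own. Each camera call takes 0.05 s, during which the arm holds its last target.

### The job

Drop the key with the thick, chunky head into the organiser's tilted-out bin, then push the bin fully shut. After that take the loose cover by its grip and lower it, holes towards the back, over the organiser's two pins, keeping hold of it until it rests flush on the top, then let go. Leave the other things on the console where they are.

Things in the scene. Friction and masses are not known exactly. Their poses are not given: they have to be found in the camera images.
- organiser: White plastic organiser, fixed, 140 mm (its x, front to back) x 170 mm (its y) x 100 mm high. Origin: centre of its underside, on the console; z up. The -x side is the front, with the bin. Its top is open over the bin and a flat deck in the back half. Two steel pins stand on the deck: diameter 10 mm, 16 mm high, the top 6 mm a cone narrowing to 4 mm.
- seat (a point): Centre of the organiser's top face, 100 mm above the console; axes as the organiser's. The seated cover's origin lies here.
- pin_left (a point): Foot of the pin at organiser x +38 mm, y +55 mm, on the deck (z 100 mm).
- pin_right (a point): Foot of the pin at organiser x +38 mm, y -55 mm, on the deck (z 100 mm).
- bin (a joint): Tilt of the bin in rad: 0 shut (a firm stop), 0.45 to 0.7 at the start, 0.75 at most. Its hinge runs along the organiser's y at organiser x -70 mm, z 6 mm (the bin's lower front edge); the top swings out to the organiser's -x. It stays where it is left; a push of 2 to 4 N on the front wall near its top shuts it.
- bin_in (a point): Centre of the bin's inner floor, 32 mm behind and 4 mm above the hinge when shut; turns with the bin (z out of its mouth, x to its back wall). The bin is an open-topped white box, a grey panel on its front, inside 56 mm (x) x 146 mm (y). Measured from the hinge when shut: front wall 4 mm thick, 91 mm high; floor 4 mm thick, 64 mm deep; back wall 4 mm thick, 70 mm high; side walls 70 mm.
- cover: Loose white plastic cover, about 0.25 kg: plate 156 mm (its x) x 166 mm (y) x 6 mm. Origin: centre of the plate's underside. Lips 4 mm thick hang 10 mm below it at the front and back edges (on the console the origin is 10 mm up). On top, mid-plate, a grip fin 12 mm thick (x), 70 mm long (y), up to z 40 mm. Seated, its axes agree with the organiser's and the lips have 4 mm to spare.
- hole_left (a point): Centre of the cover's through hole, 12.5 mm wide, at cover x +38 mm (towards the back), y +55 mm, at the underside; goes over pin_left.
- hole_right (a point): Centre of the cover's through hole, 12.5 mm wide, at cover x +38 mm (towards the back), y -55 mm, at the underside; goes over pin_right.
- fob_key: The key with the chunky head, lying flat, 45 g or so: black plastic head 45 mm (x, from -40 to +5 mm) x 28 mm (y) x 14 mm thick, steel blade 8 mm wide and 4 mm thick from x +5 to +44 mm. Origin on its underside; blade to its +x, z up at the start.
- flat_key: Bystander: small flat all-steel key, 4 mm thick, round 24 mm head, 57 mm long, lying flat. Origin mid-length, underside.
- whistle: Bystander: small yellow plastic whistle, about 43 x 16 x 22 mm. Origin under its round chamber.
- bowl: Bystander: steel key bowl, 150 mm across, 50 mm high. Origin under its centre.
- case: Bystander: black hard sunglasses case 160 (x) x 65 x 50 mm. Origin under its centre.
- dog: Bystander: white ceramic dog figurine on a 62 x 32 mm foot, 72 mm high. Origin under its centre.
- candle: Bystander: lidded candle jar, 66 mm across, 75 mm high. Origin under its centre.
Things that resemble listed ones, but are neither listed nor needed, are in the scene too. What is shaped like the organiser but turquoise is not meant.

How it is judged (in metres and radians):
On the way, in this order (a step that is already met when the one before it is completed fails the run):
1. the chunky-headed key lies in the bin, released, while the bin is tilted out (x of fob_key in the frame of bin_in between -0.031 and 0.031 m and y of fob_key in the frame of bin_in between -0.074 and 0.074 m and z of fob_key in the frame of bin_in between -0.005 and 0.06 m and contact force between the fingers and fob_key below 0.1 N and value of joint bin above 0.2 rad), for 0.2 s.
2. the bin is shut with the key in it (x of fob_key in the frame of bin_in between -0.031 and 0.031 m and y of fob_key in the frame of bin_in between -0.074 and 0.074 m and z of fob_key in the frame of bin_in between -0.005 and 0.06 m and value of joint bin below 0.06 rad), for 0.2 s.
3. the cover is lowered onto the pins while still held (distance between hole_left and pin_left below 0.007 m and distance between hole_right and pin_right below 0.007 m and contact force between the fingers and cover above 1 N), for 0.1 s.
At the end, for the whole second after the job is handed in: The chunky-headed key lies at rest inside the bin, the bin is shut (within 0.06 rad), and the cover, released and still, sits flush: each hole within 4 mm of the foot of its pin and the cover level within 0.03 rad (all of step 2 and distance between hole_left and pin_left below 0.004 m and distance between hole_right and pin_right below 0.004 m and angle between cover's own z axis and vertical below 0.03 rad and linear speed of each of cover, fob_key below 0.02 m/s and contact force between the fingers and cover below 0.1 N); the robot touches nothing.
It fails at once if a bystander (flat key, whistle, bowl, sunglasses case, dog figurine, candle jar) is moved by more than 30 mm (distance of any of flat_key, whistle, bowl, case, dog, candle from where it was at the start of the episode above 0.03 m).
It fails at once if the dog figurine or the candle jar is tipped over (angle between any of dog, candle's own z axis and vertical above 0.6 rad).
It also fails if it takes over 72 s, if anything falls off the work surface, if the arm or the gripper's body presses on something with over 40 N, if the wrist force passes 120 N, or if a joint passes its speed limit or range.

## Working session

There is one attempt and no reset: what is moved stays moved. The work goes in short steps, Python scripts to look and compute and a shell command to move; the robot and the scene stay as the last step left them, time stands still between calls to the robot, and variables do not carry over. Pictures are saved under pics/ and viewed, and the job is handed in when it is done.

```bash
ls; mkdir -p pics; python3 - <<'E'
from rig import r, optics
import cv2
for n in ("top","side"):
    cv2.imwrite(f"pics/{n}0.png",optics.grab_frame(n)); print(n,optics.camera_params(n))
print(r.sense(), r.pinch_z)
E
```

```text
pics
top {'fx': 537.4472816135478, 'fy': 537.4472816135478, 'cx': 289.0050916290891, 'cy': 216.69037087296178, 'distortion': array([-0.18328366,  0.        ,  0.        ,  0.        ,  0.        ]), 'eye': array([ 384.56345479,  -36.24527614, 1763.72463974]), 'rotation': array([ 0.08693595,  0.0130914 , -1.57784035])}
side {'fx': 459.654143576648, 'fy': 459.654143576648, 'cx': 279.263424623645, 'cy': 211.8511911599657, 'distortion': array([-0.13390524,  0.        ,  0.        ,  0.        ,  0.        ]), 'eye': array([ -97.59714198, -657.02712784,  923.5430032 ]), 'rotation': array([ 0.82925001,  0.02126595, -0.81322423])}
{'clock': 0.1, 'qpos': array([ 1.13562880e+00,  3.53598873e-01,  1.63405203e+00, -1.69574218e-06,
        1.15525085e+00, -2.38893737e-03]), 'qvel': array([ 0.00166195, -0.00217803, -0.00147501, -0.00044027, -0.0008141 ,
       -0.00044403]), 'joint_efforts': array([ 1.37478841e-03, -6.06364560e+01, -3.42821002e+01,  1.74586271e-04,
        4.02699370e-03,  1.47666856e-05]), 'eef_pos': array([261.92984643, 566.97975555, 230.6276058 ]), 'tcp_rot': array([-3.14028356e+00, -1.57681033e-06,  2.70881474e+00]), 'contact_force': array([0.41191469, 0.35202225, 0.1881957 ]), 'wrist_torque': array([-0.03152534,  0.01718342, -0.00038756]), 'opening': 1.004984453383354} 18.700000000000003
```

View pics/top0.png

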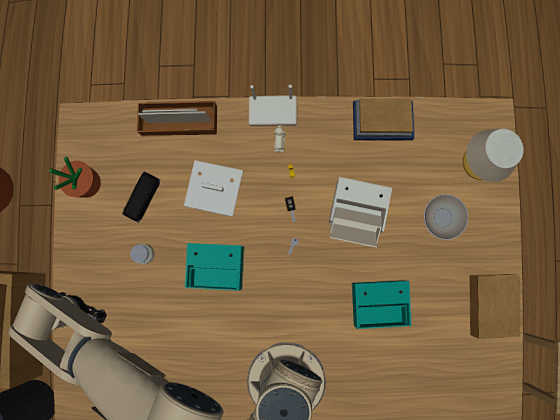

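View pics/side0.png

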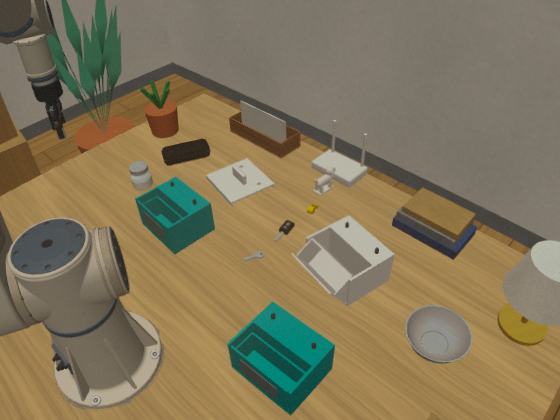

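```bash
cat > h.py <<'E'
import numpy as np, cv2
from scipy.spatial.transform import Rotation as Ro
from rig import r, optics
P={n:optics.camera_params(n) for n in("top","side")}
def K(n):
    p=P[n];return np.array([[p['fx'],0,p['cx']],[0,p['fy'],p['cy']],[0,0,1.]])
def Rc(n): return Ro.from_euler('xyz',P[n]['rotation']).as_matrix()
def ray(n,px):
    u=cv2.undistortPoints(np.array(px,float).reshape(-1,1,2),K(n),P[n]['distortion']).reshape(-1,2)
    d=np.c_[u[:,0],-u[:,1],-np.ones(len(u))]@Rc(n).T
    return P[n]['eye'],d
def onz(n,px,z):
    e,d=ray(n,px); return e+d*((z-e[2])/d[:,2])[:,None]
def proj(n,X):
    c=(np.atleast_2d(X)-P[n]['eye'])@Rc(n); c=c*[1,-1,-1]
    return cv2.projectPoints(c.reshape(-1,1,3),np.zeros(3),np.zeros(3),K(n),P[n]['distortion'])[0].reshape(-1,2)
def tri(a,b):
    e1,d1=ray("top",a);e2,d2=ray("side",b);d1=d1[0]/np.linalg.norm(d1);d2=d2[0]/np.linalg.norm(d2)
    s=np.linalg.lstsq(np.c_[d1,-d2],e2-e1,rcond=None)[0];p,q=e1+s[0]*d1,e2+s[1]*d2
    return (p+q)/2,np.linalg.norm(p-q)
def crop(src,u,v,w,h,k,out):
    im=cv2.imread(src) if isinstance(src,str) else src
    cv2.imwrite(out,cv2.resize(im[v:v+h,u:u+w],None,fx=k,fy=k,interpolation=cv2.INTER_CUBIC))
E
python3 - <<'E'
from h import *
print(onz("top",[[285,380]],0),proj("top",[0,0,0]),proj("side",[0,0,0]),proj("side",[262,567,231]))
crop("pics/top0.png",175,150,240,130,3.3,"pics/t0c.png")
crop("pics/side0.png",200,150,200,150,4,"pics/s0c.png")
E
```

```text
[[3.26204681 2.6123311  0.        ]] [[285.80703755 380.98266197]] [[108.44432882 358.15396638]] [[ 63.691684   134.90427078]]
```

View pics/t0c.png

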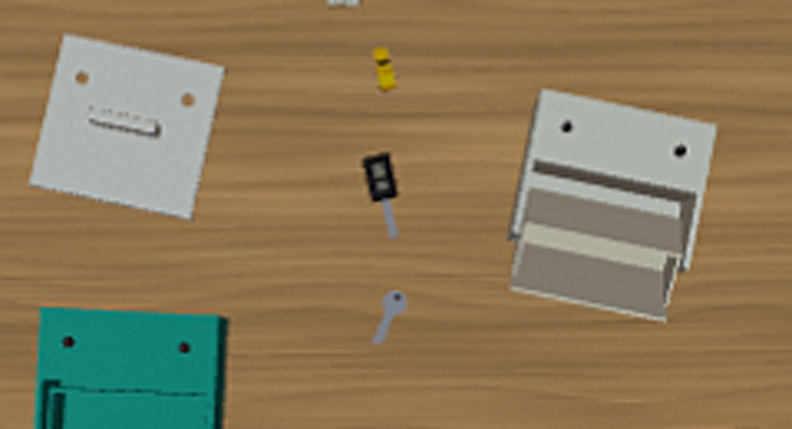

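View pics/s0c.png

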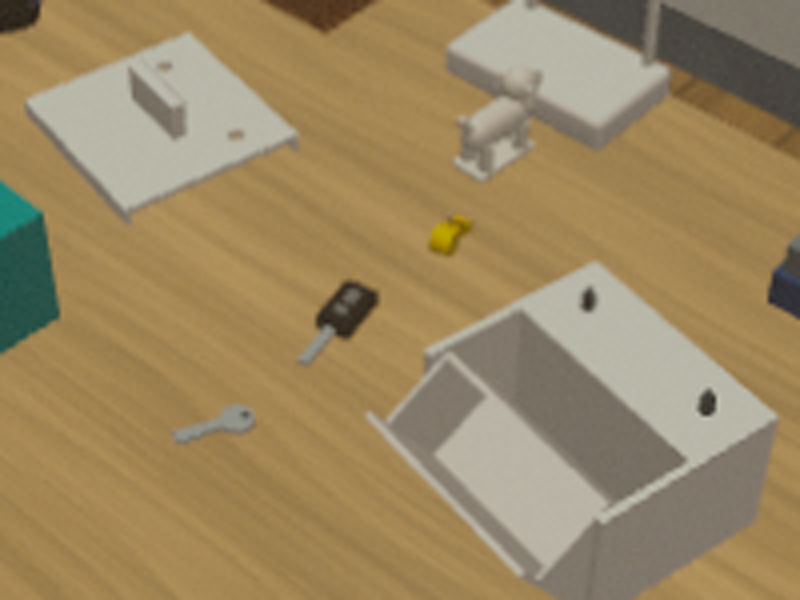

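Top view: cover at (213,187), holes up-image (+x); fob key at (291,205) with its head toward +x; organiser at (362,211) with its bin open towards the robot. Measuring now.

```bash
cat > m.py <<'E'
from h import *
def blobs(im,mask,roi,mn=3,mx=1e5):
    u,v,w,h=roi; m=np.zeros(mask.shape,np.uint8); m[v:v+h,u:u+w]=mask[v:v+h,u:u+w]
    n,l,s,c=cv2.connectedComponentsWithStats(m)
    return [(c[i],s[i,4],(l==i).astype(np.uint8)) for i in range(1,n) if mn<=s[i,4]<=mx]
E
python3 - <<'E'
from m import *
im=cv2.imread("pics/top0.png"); hsv=cv2.cvtColor(im,cv2.COLOR_BGR2HSV)
white=((hsv[...,1]<40)&(hsv[...,2]>150)).astype(np.uint8)
# cover
for c,a,m in blobs(im,white,(175,150,75,75),200):
    cnt=max(cv2.findContours(m,cv2.RETR_EXTERNAL,cv2.CHAIN_APPROX_NONE)[0],key=cv2.contourArea)
    q=cv2.boxPoints(cv2.minAreaRect(cnt)); X=onz("top",q,16)
    print("cover",a,X.mean(0),[np.linalg.norm(X[i]-X[i-1]) for i in range(4)],[np.degrees(np.arctan2(*(X[i]-X[i-1])[[1,0]])) for i in range(4)])
    fill=cv2.drawContours(np.zeros_like(m),[cnt],-1,1,-1)
    for c,a,_ in blobs(im,fill&(1-white),(175,150,75,75),2): print(" hole?",c,a,onz("top",[c],16))
# organiser dark pins
dark=(hsv[...,2]<90).astype(np.uint8)
for c,a,_ in blobs(im,dark,(335,175,55,30),2,60): print("dark",c,a,onz("top",[c],112))
for c,a,m in blobs(im,(hsv[...,2]<75).astype(np.uint8),(280,190,20,30),10):
    cnt=max(cv2.findContours(m,cv2.RETR_EXTERNAL,cv2.CHAIN_APPROX_NONE)[0],key=cv2.contourArea)
    q=cv2.boxPoints(cv2.minAreaRect(cnt)); X=onz("top",q,10)
    print("fob",c,a,X.mean(0),[(round(np.linalg.norm(X[i]-X[i-1])),np.degrees(np.arctan2(*(X[i]-X[i-1])[[1,0]]))) for i in range(4)])
im=cv2.imread("pics/side0.png"); hsv=cv2.cvtColor(im,cv2.COLOR_BGR2HSV)
for c,a,m in blobs(im,(hsv[...,2]<70).astype(np.uint8),(335,210,60,50),3,80): print("side dark",c,a,onz("side",[c],108))
for c,a,m in blobs(im,(hsv[...,2]<80).astype(np.uint8),(275,215,25,25),10): print("side fob",c,a,onz("side",[c],10))
E
```

```text
cover 2253 [636.11038977 236.44953421  16.        ] [np.float64(166.61276508287844), np.float64(156.45045042735396), np.float64(167.98399358190454), np.float64(155.14424234410293)] [np.float64(77.32861565361392), np.float64(-11.592389844773916), np.float64(-103.11019004484491), np.float64(167.91205607471608)]
 hole? [199.5        173.28571429] 14 [[683.96796073 281.37690643  16.        ]]
 hole? [231.5        179.71428571] 14 [[661.04559846 174.40609962  16.        ]]
 hole? [213.625 188.55 ] 40 [[632.28719813 233.62159801  16.        ]]
dark [346.28571429 188.        ] 7 [[ 616.59979455 -194.03945216  112.        ]]
dark [380.75  195.375] 8 [[ 592.81737136 -301.1379286   112.        ]]
dark [347.38596491 202.14035088] 57 [[ 572.4076006  -196.66490912  112.        ]]
fob [289.75       203.38636364] 88 [581.63984417 -16.96903221  10.        ] [(43, np.float64(13.579815449159385)), (26, np.float64(-76.35604774644936)), (43, np.float64(-166.50219687293307)), (26, np.float64(103.62837039420491))]
side dark [393.35294118 222.52941176] 17 [[ 704.18868743 -277.53952576  108.        ]]
side dark [346.5 225. ] 6 [[ 616.20690779 -193.4912643   108.        ]]
side dark [376.45454545 250.81818182] 11 [[ 593.43794269 -301.4493417   108.        ]]
side fob [286.26315789 227.30526316] 95 [[579.97028999 -16.76247274  10.        ]]
```

```bash
cat > go.py <<'E'
import sys
from h import *
x,y,z,yaw=map(float,sys.argv[1:5])
s=r.sense(); R0=Ro.from_euler('xyz',s['tcp_rot']); R1=Ro.from_euler('xyz',[np.pi,0,np.radians(yaw)])
print("dp",np.round(R0.inv().apply(np.array([x,y,z])-s['eef_pos']),1),"ang",np.round((R0.inv()*R1).as_rotvec(),3),"dist",np.linalg.norm(np.array([x,y,z])-s['eef_pos']).round(1),"t",s['clock'],"F",s['contact_force'].round(1),"op",round(s['opening']*85.4,1))
E
python3 go.py 580.8 -16.9 150 13.55
```

```text
dp [-534.3 -396.2   81.1] ang [-1.000e-03  2.000e-03  2.472e+00] dist 670.1 t 0.1 F [0.4 0.4 0.2] op 85.8
```

```bash
python3 -m creep '[{"dp":[-40,-30,0],"angular":[0,0,0.12],"fingers":60},{"dp":[-80,-60,4],"angular":[0,0,0.24],"fingers":60},{"dp":[-110,-82,8],"angular":[0,0,0.36],"fingers":60},{"dp":[-140,-104,12],"angular":[0,0,0.48],"fingers":60},{"dp":[-170,-126,16],"angular":[0,0,0.6],"fingers":60}]' 30; python3 go.py 580.8 -16.9 150 13.55
```

```text
clock: 0.52
eef_pos: [362.0, 383.4, 215.3]
tcp_rot: [-3.141, 0.0, 2.104]
contact_force: [0.7, 0.1, -0.7]
opening: 0.704
dp [-455.9  -14.8   65.4] ang [-0.     0.     1.867] dist 460.9 t 0.5167 F [ 0.7  0.1 -0.7] op 60.1
```

```bash
python3 -m creep '[{"dp":[-40,-1,5],"angular":[0,0,0.12],"fingers":60},{"dp":[-80,-3,10],"angular":[0,0,0.24],"fingers":60},{"dp":[-120,-4,15],"angular":[0,0,0.36],"fingers":60},{"dp":[-160,-5,20],"angular":[0,0,0.48],"fingers":60},{"dp":[-200,-6,25],"angular":[0,0,0.6],"fingers":60}]' ; python3 go.py 580.8 -16.9 150 13.55
```

```text
clock: 0.93
eef_pos: [459.4, 208.5, 190.4]
tcp_rot: [-3.142, 0.0, 1.503]
contact_force: [1.6, 1.0, -0.1]
opening: 0.704
dp [-216.6  136.4   40.4] ang [-0.     0.     1.266] dist 259.2 t 0.9333 F [ 1.6  1.  -0.1] op 60.2
```

```bash
python3 -m creep '[{"dp":[-30,19,6],"angular":[0,0,0.12],"fingers":60},{"dp":[-60,38,12],"angular":[0,0,0.24],"fingers":60},{"dp":[-90,57,18],"angular":[0,0,0.36],"fingers":60},{"dp":[-120,76,24],"angular":[0,0,0.48],"fingers":60},{"dp":[-150,95,30],"angular":[0,0,0.6],"fingers":60}]' ; python3 go.py 580.8 -16.9 120 13.55
```

```text
clock: 1.35
eef_pos: [544.9, 53.0, 160.2]
tcp_rot: [-3.141, 0.0, 0.903]
contact_force: [1.1, 0.2, -0.4]
opening: 0.701
dp [-32.6  71.5  40.2] ang [-0.     0.     0.666] dist 88.3 t 1.35 F [ 1.1  0.2 -0.4] op 59.9
```

```bash
python3 -m creep '[{"dp":[-20,0,6],"angular":[0,0,0.12],"fingers":60},{"dp":[-40,0,12],"angular":[0,0,0.24],"fingers":60},{"dp":[-60,0,20],"angular":[0,0,0.36],"fingers":60},{"dp":[-75,0,24],"angular":[0,0,0.48],"fingers":60},{"dp":[-75,0,30],"angular":[0,0,0.6],"fingers":60}]' ; python3 go.py 580.8 -16.9 120 13.55
```

```text
clock: 1.77
eef_pos: [496.1, -6.1, 130.1]
tcp_rot: [-3.141, 0.002, 0.301]
contact_force: [-0.0, 0.1, -0.2]
opening: 0.704
dp [77.7 35.4  9.9] ang [-0.     0.002  0.065] dist 86.0 t 1.7667 F [-0.   0.1 -0.2] op 60.1
```

```bash
python3 -m creep '[{"dp":[35,16,3],"angular":[0,0,0.03],"fingers":60},{"dp":[70,32,6],"angular":[0,0,0.065],"fingers":60},{"dp":[77.7,35.4,10],"angular":[0,0,0.065],"fingers":60},{"dp":[77.7,35.4,10],"angular":[0,0,0.065],"fingers":60},{"dp":[77.7,35.4,10],"angular":[0,0,0.065],"fingers":60}]' ; python3 go.py 580.8 -16.9 3 13.55
```

```text
clock: 2.18
eef_pos: [582.3, -14.5, 119.8]
tcp_rot: [-3.141, 0.002, 0.244]
contact_force: [-0.1, 0.1, 0.4]
opening: 0.704
dp [ -1.8   2.1 116.8] ang [-0.001  0.002  0.008] dist 116.9 t 2.1833 F [-0.1  0.1  0.4] op 60.1
```

```bash
python3 -m creep '[{"dp":[-2,2,30],"angular":[0,0,0.008],"fingers":50},{"dp":[-2,2,60],"angular":[0,0,0.008],"fingers":50},{"dp":[-2,2,87],"angular":[0,0,0.008],"fingers":50},{"dp":[-2,2,87],"angular":[0,0,0.008],"fingers":50},{"dp":[-2,2,87],"angular":[0,0,0.008],"fingers":50}]' ; python3 go.py 580.8 -16.9 3 13.55; python3 - <<'E'
from h import *
a=optics.grab_frame("side");b=optics.grab_frame("top")
crop(a,240,150,100,130,4,"pics/k1.png");crop(b,240,160,100,100,4,"pics/k2.png")
x=cv2.imread("pics/k1.png");y=cv2.imread("pics/k2.png");y=cv2.copyMakeBorder(y,0,120,0,0,0);cv2.imwrite("pics/k3.png",np.hstack([x,y]))
E
```

```text
clock: 2.6
eef_pos: [579.5, -16.7, 33.1]
tcp_rot: [-3.141, 0.004, 0.236]
contact_force: [0.1, 0.1, 0.5]
opening: 0.583
dp [ 1.3  0.6 30.1] ang [-0.001  0.004 -0.   ] dist 30.1 t 2.6 F [0.1 0.1 0.5] op 49.8
```

View pics/k3.png

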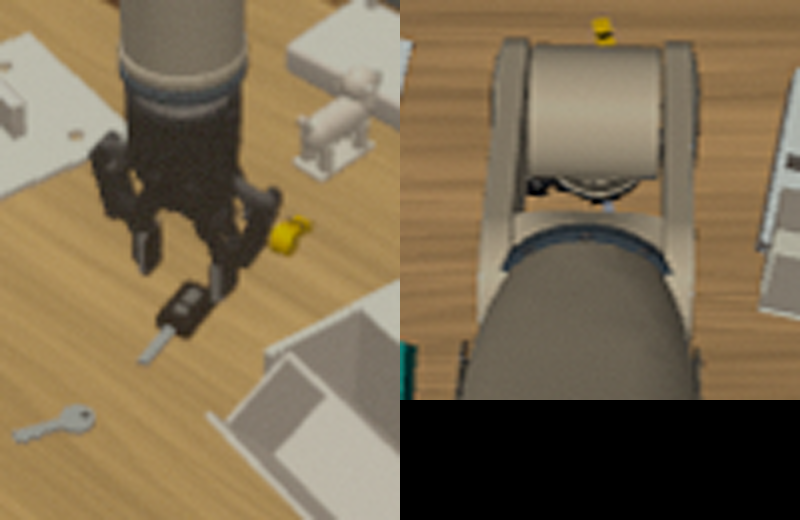

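The fingers straddle the head, aligned with the key. Descending.

```bash
python3 -m creep '[{"dp":[1,0.5,15],"angular":[0,0.004,0],"fingers":50},{"dp":[1,0.5,30],"angular":[0,0.004,0],"fingers":50},{"dp":[1,0.5,30],"angular":[0,0.004,0],"fingers":50},{"dp":[1,0.5,30],"angular":[0,0.004,0],"fingers":15},{"dp":[1,0.5,30],"angular":[0,0.004,0],"fingers":15}]' 30 ; python3 go.py 580.8 -16.9 3 13.55
```

```text
clock: 3.12
eef_pos: [583.8, -17.1, 5.4]
tcp_rot: [3.141, -0.006, 0.236]
contact_force: [-4.0, -1.9, 26.2]
opening: 0.312
dp [-2.8 -0.9  2.4] ang [ 0.001 -0.006 -0.001] dist 3.8 t 3.1167 F [-4.  -1.9 26.2] op 26.6
```

```bash
python3 -m creep '[{"dp":[0,0,0],"angular":[0,0,0],"fingers":15},{"dp":[0,0,0],"angular":[0,0,0],"fingers":15},{"dp":[0,0,0],"angular":[0,0,0],"fingers":15},{"dp":[0,0,0],"angular":[0,0,0],"fingers":15},{"dp":[0,0,0],"angular":[0,0,0],"fingers":15}]' 30 ; python3 go.py 580.8 -16.9 3 13.55
```

```text
clock: 3.53
eef_pos: [583.9, -17.2, 5.5]
tcp_rot: [3.141, -0.006, 0.236]
contact_force: [-0.2, -0.2, 8.5]
opening: 0.314
dp [-2.9 -1.   2.5] ang [ 0.001 -0.006 -0.001] dist 4.0 t 3.5333 F [-0.2 -0.2  8.5] op 26.8
```

```bash
python3 -m creep '[{"dp":[0,0,-30],"angular":[0,0,0],"fingers":15},{"dp":[0,0,-70],"angular":[0,0,0],"fingers":15},{"dp":[0,0,-110],"angular":[0,0,0],"fingers":15},{"dp":[0,0,-150],"angular":[0,0,0],"fingers":15},{"dp":[0,0,-190],"angular":[0,0,0],"fingers":15}]'; python3 - <<'E'
from h import *
L=np.array([616.4,-193.8]);Rr=np.array([593.1,-301.3]); d=L-Rr; yaw=np.arctan2(d[1],d[0])-np.pi/2
ex=np.array([np.cos(yaw),np.sin(yaw)]);ey=np.array([-ex[1],ex[0]]);C=(L+Rr)/2-38*ex
print(np.degrees(yaw),C)
for a,b in (((330.2,237.6),(292.5,253.7)),((376.5,247),(331,293.7))):
    X,e=tri(a,b); o=X[:2]-C; print(X,e,"org",o@ex,o@ey,X[2],"theta",np.arctan2(-(o@ex)-70,X[2]-6))
th=0.55
E
python3 go.py 580 -17 200 77.6
```

```text
clock: 3.95
eef_pos: [581.8, -17.3, 196.7]
tcp_rot: [3.141, -0.005, 0.236]
contact_force: [0.9, -0.5, -0.9]
opening: 0.318
-12.229364984922032 [ 567.61231657 -239.50062303]
[ 464.89856025 -144.08096214   86.56369531] 1.6358979465507302 org -120.59525754006445 71.49693196714063 86.56369530623351 theta 0.5607648990691584
[ 434.31617593 -289.49929242   83.99166014] 2.1345775509241305 org -119.68030883311039 -77.09962209926371 83.99166013637932 theta 0.5671785742984667
dp [-1.7 -0.7 -3.3] ang [ 0.003 -0.004 -1.119] dist 3.8 t 3.95 F [ 0.9 -0.5 -0.9] op 27.1
```

```bash
python3 go.py 490 -205 197 77.8;  python3 -m creep '[{"dp":[0,0,0],"angular":[0,0,-0.12],"fingers":15},{"dp":[0,0,0],"angular":[0,0,-0.24],"fingers":15},{"dp":[0,0,0],"angular":[0,0,-0.36],"fingers":15},{"dp":[0,0,0],"angular":[0,0,-0.48],"fingers":15},{"dp":[0,0,0],"angular":[0,0,-0.6],"fingers":15}]';python3 go.py 490 -205 197 77.8
```

```text
dp [-133.1  161.    -1. ] ang [ 0.003 -0.004 -1.122] dist 209.0 t 3.95 F [ 0.9 -0.5 -0.9] op 27.1
clock: 4.37
eef_pos: [582.2, -17.3, 194.9]
tcp_rot: [3.138, -0.004, 0.842]
contact_force: [-0.3, -0.7, 0.1]
opening: 0.315
dp [-201.4   56.3   -2.8] ang [ 0.004 -0.003 -0.516] dist 209.1 t 4.3667 F [-0.3 -0.7  0.1] op 26.9
```

```bash
python3 -m creep '[{"dp":[-35,10,0],"angular":[0,0,-0.1],"fingers":15},{"dp":[-75,21,0],"angular":[0,0,-0.2],"fingers":15},{"dp":[-115,32,0],"angular":[0,0,-0.3],"fingers":15},{"dp":[-155,44,0],"angular":[0,0,-0.4],"fingers":15},{"dp":[-180,50,0],"angular":[0,0,-0.5],"fingers":15}]';python3 go.py 490 -205 135 77.8
```

```text
clock: 4.78
eef_pos: [496.9, -187.0, 194.2]
tcp_rot: [3.137, -0.001, 1.34]
contact_force: [-0.0, 0.4, -0.7]
opening: 0.317
dp [-19.1  -2.9  59.2] ang [ 0.005 -0.001 -0.018] dist 62.3 t 4.7833 F [-0.   0.4 -0.7] op 27.1
```

```bash
python3 -m creep '[{"dp":[-10,-2,15],"angular":[0.005,0,-0.018],"fingers":15},{"dp":[-19,-3,35],"angular":[0.005,0,-0.018],"fingers":15},{"dp":[-19,-3,60],"angular":[0.005,0,-0.018],"fingers":15},{"dp":[-19,-3,60],"angular":[0.005,0,-0.018],"fingers":15},{"dp":[-19,-3,60],"angular":[0.005,0,-0.018],"fingers":15}]';python3 go.py 490 -205 100 77.8; python3 - <<'E'
from h import *
a=optics.grab_frame("side")
crop(a,260,130,150,150,4,"pics/b1.png")
E
```

```text
clock: 5.2
eef_pos: [490.7, -201.9, 133.2]
tcp_rot: [-3.138, -0.002, 1.353]
contact_force: [-0.1, 0.1, -0.4]
opening: 0.316
dp [-3.2  0.1 33.2] ang [-0.003 -0.002 -0.004] dist 33.4 t 5.2 F [-0.1  0.1 -0.4] op 27.0
```

View pics/b1.png

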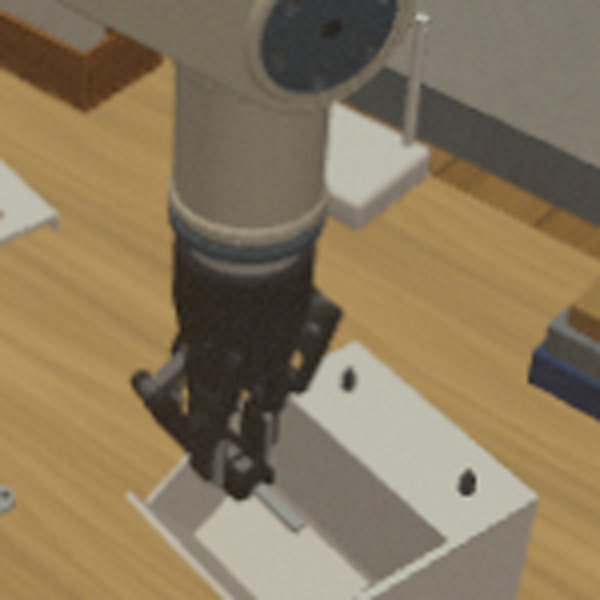

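Key held along the bin, over its mouth. Lowering and releasing.

```bash
python3 -m creep '[{"dp":[-3,0,15],"angular":[0,0,0],"fingers":15},{"dp":[-3,0,36],"angular":[0,0,0],"fingers":15},{"dp":[-3,0,36],"angular":[0,0,0],"fingers":15},{"dp":[-3,0,36],"angular":[0,0,0],"fingers":42},{"dp":[-3,0,36],"angular":[0,0,0],"fingers":42}]';python3 go.py 490 -205 160 77.8
```

```text
clock: 5.67
eef_pos: [491.6, -205.0, 98.8]
tcp_rot: [3.141, -0.002, 1.354]
contact_force: [-0.2, 0.5, 0.9]
opening: 0.494
dp [ -0.2  -1.5 -61.2] ang [ 0.    -0.002 -0.004] dist 61.2 t 5.6667 F [-0.2  0.5  0.9] op 42.2
```

```bash
python3 -m creep '[{"dp":[0,0,0],"angular":[0,0,0],"fingers":42},{"dp":[0,0,0],"angular":[0,0,0],"fingers":42},{"dp":[0,0,-30],"angular":[0,0,0],"fingers":42},{"dp":[0,0,-60],"angular":[0,0,0],"fingers":42},{"dp":[0,0,-90],"angular":[0,0,0],"fingers":42}]';python3 - <<'E'
from h import *
a=optics.grab_frame("side")
crop(a,260,130,150,150,4,"pics/b2.png")
E
python3 go.py 408 -205 180 77.8
```

```text
clock: 6.08
eef_pos: [490.6, -205.0, 188.7]
tcp_rot: [-3.14, -0.002, 1.354]
contact_force: [1.5, 1.0, -0.1]
opening: 0.492
dp [-17.1 -84.   14.2] ang [ 0.007 -0.    -0.004] dist 86.9 t 6.1333 F [ 2.4 -1.9  5.4] op 42.3
```

View pics/b2.png

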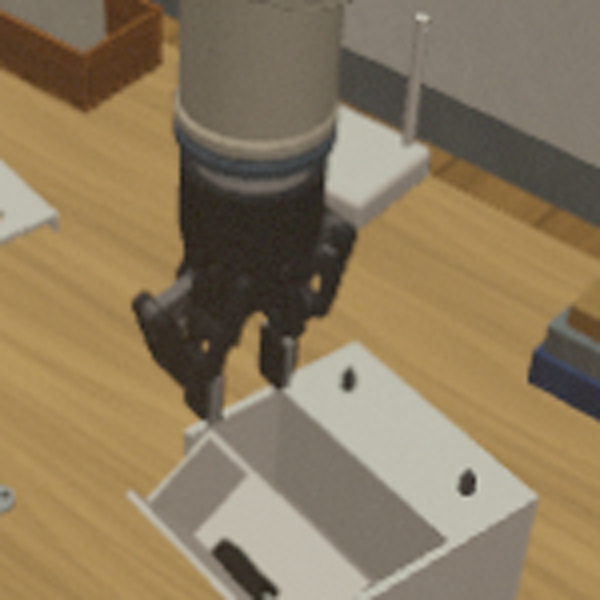

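```bash
python3 -m creep '[{"dp":[0,-25,0],"angular":[0.003,0,0],"fingers":0},{"dp":[0,-55,0],"angular":[0.003,0,0],"fingers":0},{"dp":[0,-75,0],"angular":[0.003,0,0],"fingers":0},{"dp":[0,-75,0],"angular":[0.003,0,0],"fingers":0},{"dp":[0,-75,0],"angular":[0.003,0,0],"fingers":0}]';python3 go.py 416 -206.7 65 77.8; python3 - <<'E'
from h import *
a=optics.grab_frame("side")
crop(a,240,160,180,150,4,"pics/b3.png")
E
```

```text
clock: 6.55
eef_pos: [417.4, -189.0, 188.0]
tcp_rot: [-3.139, -0.001, 1.353]
contact_force: [0.8, -0.3, 0.5]
opening: -0.002
dp [-17.7   2.8 123. ] ang [-0.003 -0.001 -0.004] dist 124.3 t 6.55 F [ 0.8 -0.3  0.5] op -0.1
```

View pics/b3.png

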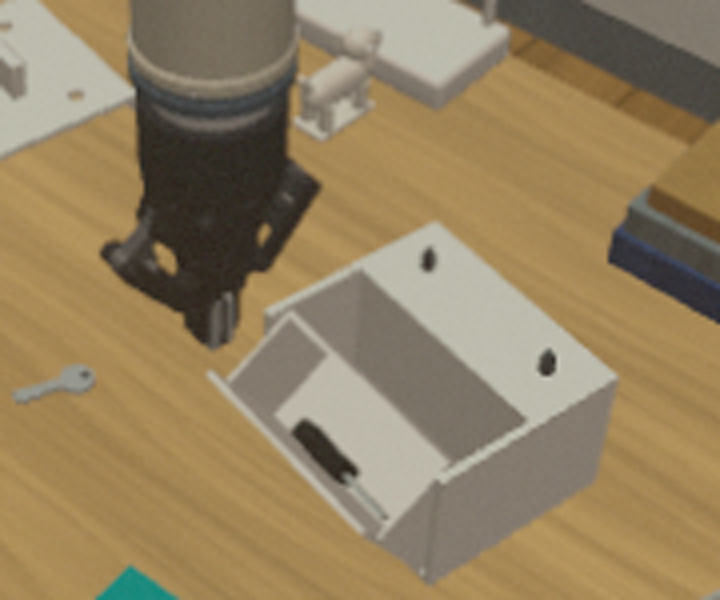

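Key lies in the bin along its width, near the front wall (crop (340,455)). I'll turn the hand 90° so its narrow side pushes.

```bash
python3 -m creep '[{"dp":[-3,0,0],"angular":[0,0,0.12],"fingers":0},{"dp":[-6,0,10],"angular":[0,0,0.24],"fingers":0},{"dp":[-9,0,20],"angular":[0,0,0.36],"fingers":0},{"dp":[-12,0,30],"angular":[0,0,0.48],"fingers":0},{"dp":[-17,0,40],"angular":[0,0,0.6],"fingers":0}]' >/dev/null; python3 -m creep '[{"dp":[0,0,0],"angular":[0,0,0.12],"fingers":0},{"dp":[0,0,0],"angular":[0,0,0.24],"fingers":0},{"dp":[0,0,0],"angular":[0,0,0.36],"fingers":0},{"dp":[0,0,0],"angular":[0,0,0.48],"fingers":0},{"dp":[0,0,0],"angular":[0,0,0.6],"fingers":0}]'; python3 go.py 416 -206.7 75 -12.2
```

```text
clock: 7.43
eef_pos: [415.2, -206.0, 147.4]
tcp_rot: [-3.139, 0.003, 0.148]
contact_force: [0.7, 0.2, -0.0]
opening: 0.002
dp [ 0.9  1.  72.4] ang [-0.002  0.003  0.361] dist 72.4 t 7.4333 F [ 0.7  0.2 -0. ] op 0.2
```

```bash
python3 -m creep '[{"dp":[0,0,20],"angular":[0,0,0.12],"fingers":0},{"dp":[0,0,45],"angular":[0,0,0.24],"fingers":0},{"dp":[0,0,72],"angular":[0,0,0.36],"fingers":0},{"dp":[0,0,72],"angular":[0,0,0.36],"fingers":0},{"dp":[0,0,72],"angular":[0,0,0.36],"fingers":0}]'; python3 go.py 488.5 -222.4 75 -12.2; python3 - <<'E'
from h import *
a=optics.grab_frame("side")
crop(a,240,160,180,150,4,"pics/b4.png")
E
```

```text
clock: 7.85
eef_pos: [413.5, -205.2, 74.6]
tcp_rot: [-3.139, 0.007, -0.202]
contact_force: [-0.6, 0.7, 0.2]
opening: 0.004
dp [76.9  1.8 -0.9] ang [-0.003  0.007  0.011] dist 76.9 t 7.85 F [-0.6  0.7  0.2] op 0.3
```

View pics/b4.png

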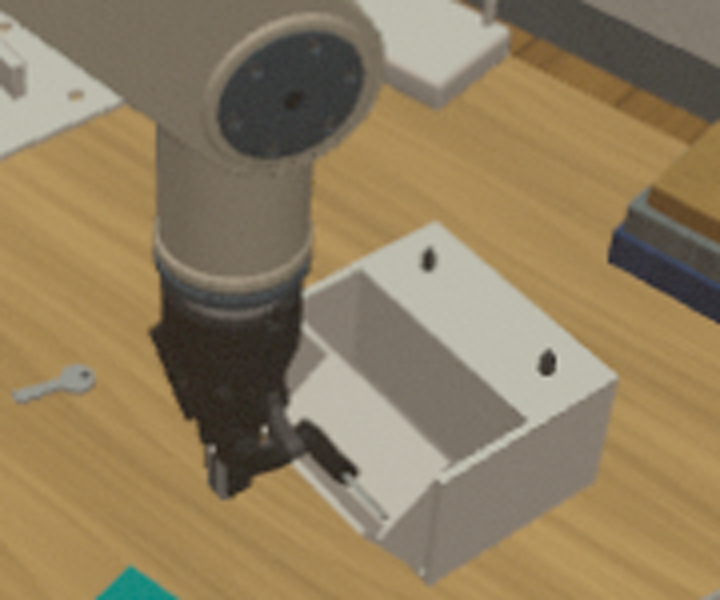

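The hand is in front of the bin with fingertips below its rim. Pushing.

```bash
python3 -m creep '[{"dp":[12,0,0],"angular":[0,0,0.01],"fingers":0},{"dp":[24,0.5,0],"angular":[0,0,0.01],"fingers":0},{"dp":[36,1,0],"angular":[0,0,0.01],"fingers":0},{"dp":[48,1,0],"angular":[0,0,0.01],"fingers":0},{"dp":[58,1,0],"angular":[0,0,0.01],"fingers":0}]'; python3 go.py 488.5 -222.4 75 -12.2; python3 -m creep '[{"dp":[2,0,0],"angular":[0,0,0],"fingers":0},{"dp":[5,0,0],"angular":[0,0,0],"fingers":0},{"dp":[8,0,0],"angular":[0,0,0],"fingers":0},{"dp":[10,0,0],"angular":[0,0,0],"fingers":0},{"dp":[10,0,0],"angular":[0,0,0],"fingers":0}]'; python3 go.py 488.5 -222.4 75 -12.2
```

```text
clock: 8.32
eef_pos: [472.2, -218.8, 75.7]
tcp_rot: [-3.14, 0.003, -0.215]
contact_force: [-2.2, 0.7, 0.7]
opening: -0.002
dp [16.7  0.1  0.6] ang [-0.001  0.003 -0.003] dist 16.7 t 8.3167 F [-2.2  0.7  0.7] op -0.2
clock: 8.73
eef_pos: [479.9, -220.3, 74.9]
tcp_rot: [-3.14, 0.004, -0.216]
contact_force: [-0.2, 0.0, -0.2]
opening: 0.004
dp [ 8.8  0.2 -0.1] ang [-0.002  0.004 -0.003] dist 8.8 t 8.7333 F [-0.2  0.  -0.2] op 0.3
```

```bash
python3 -m creep '[{"dp":[2,0,0],"angular":[0,0,0],"fingers":0},{"dp":[4,0,0],"angular":[0,0,0],"fingers":0},{"dp":[6,0,0],"angular":[0,0,0],"fingers":0},{"dp":[8,0,0],"angular":[0,0,0],"fingers":0}]'; python3 go.py 488.5 -222.4 75 -12.2; python3 - <<'E'
from h import *
a=optics.grab_frame("side")
crop(a,240,160,180,150,4,"pics/b5.png")
E
```

```text
clock: 9.07
eef_pos: [487.7, -222.0, 75.0]
tcp_rot: [-3.14, 0.004, -0.216]
contact_force: [-2.2, 0.1, 1.1]
opening: -0.001
dp [ 0.9  0.2 -0. ] ang [-0.002  0.004 -0.003] dist 0.9 t 9.0667 F [-2.2  0.1  1.1] op -0.1
```

View pics/b5.png

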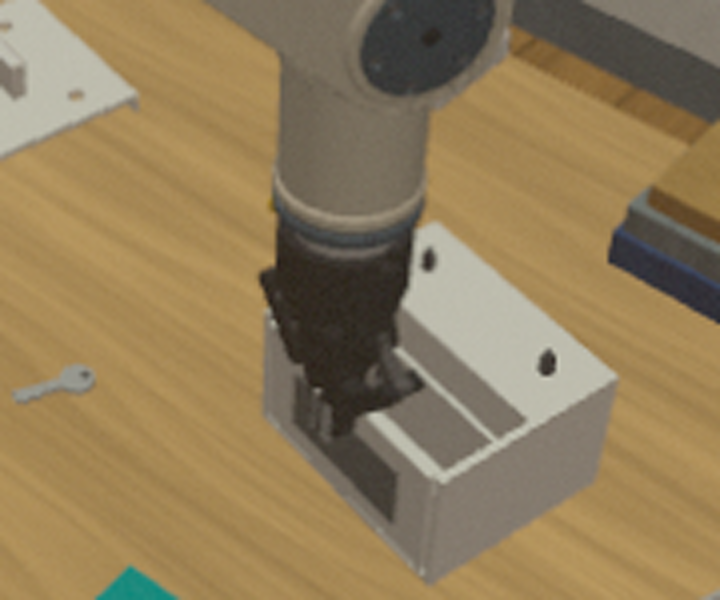

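```bash
python3 -m creep '[{"dp":[1,0,0],"angular":[0,0,0],"fingers":0},{"dp":[2,0,0],"angular":[0,0,0],"fingers":0},{"dp":[3,0,0],"angular":[0,0,0],"fingers":0}]'; python3 go.py 488.5 -222.4 75 -12.2
```

```text
clock: 9.37
eef_pos: [489.7, -222.4, 74.8]
tcp_rot: [-3.14, 0.006, -0.216]
contact_force: [-7.7, 1.4, 6.1]
opening: -0.003
dp [-1.2  0.2 -0.2] ang [-0.002  0.006 -0.003] dist 1.2 t 9.3667 F [-7.7  1.4  6.1] op -0.2
```

```bash
python3 -m creep '[{"dp":[1,0,0],"angular":[0,0,0],"fingers":0},{"dp":[1,0,0],"angular":[0,0,0],"fingers":0},{"dp":[1,0,0],"angular":[0,0,0],"fingers":0}]'; python3 go.py 488.5 -222.4 75 -12.2;  python3 -m creep '[{"dp":[-15,0,0],"angular":[0,0,0],"fingers":0},{"dp":[-45,0,0],"angular":[0,0,0],"fingers":0},{"dp":[-60,0,-40],"angular":[0,0,0],"fingers":0},{"dp":[-60,0,-80],"angular":[0,0,0],"fingers":0},{"dp":[-60,0,-115],"angular":[0,0,0],"fingers":0}]'; python3 - <<'E'
from h import *
a=optics.grab_frame("side")
crop(a,240,160,180,150,4,"pics/b6.png")
E
python3 go.py 636 236.3 190 77.8
```

```text
clock: 9.62
eef_pos: [489.7, -222.4, 74.7]
tcp_rot: [-3.139, 0.008, -0.216]
contact_force: [-8.1, 1.4, 5.8]
opening: -0.002
dp [-1.2  0.3 -0.3] ang [-0.002  0.008 -0.003] dist 1.3 t 9.6167 F [-8.1  1.4  5.8] op -0.1
clock: 10.03
eef_pos: [432.4, -210.1, 191.8]
tcp_rot: [-3.14, 0.005, -0.217]
contact_force: [2.5, -1.0, -0.7]
opening: -0.002
dp [  98.6 -480.6    8.7] ang [ 0.004 -0.004 -1.574] dist 490.7 t 10.0833 F [ 3.5 -0.9  5.2] op -0.3
```

View pics/b6.png

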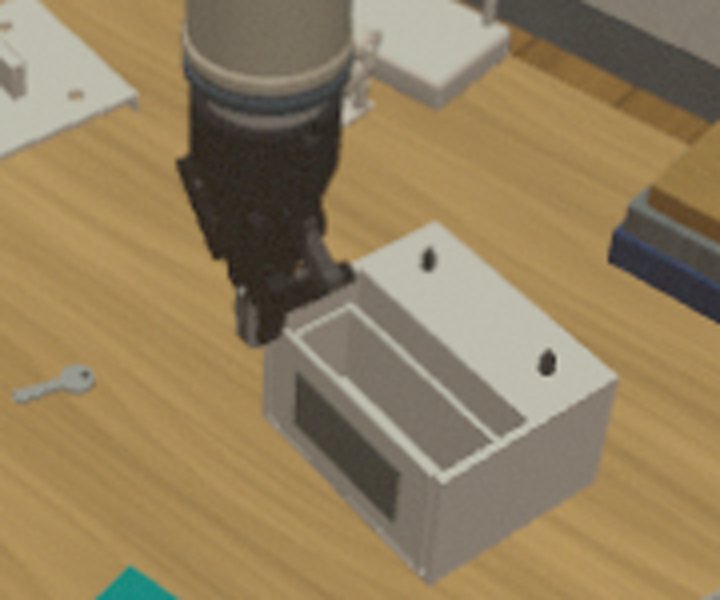

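Bin shut flush, force rose to 8 N at the stop. On to the cover.

```bash
python3 -m creep '[{"dp":[8,-38,-5],"angular":[0,0,-0.12],"fingers":20},{"dp":[16,-76,-5],"angular":[0,0,-0.24],"fingers":50},{"dp":[24,-114,-5],"angular":[0,0,-0.36],"fingers":50},{"dp":[32,-152,-5],"angular":[0,0,-0.48],"fingers":50},{"dp":[40,-190,-5],"angular":[0,0,-0.6],"fingers":50}]';python3 go.py 636 236.3 190 77.8
```

```text
clock: 10.5
eef_pos: [514.1, -31.6, 195.7]
tcp_rot: [-3.138, 0.001, 0.389]
contact_force: [0.7, -1.1, -1.0]
opening: 0.583
dp [ 214.4 -201.6    6.1] ang [-0.004 -0.001 -0.969] dist 294.4 t 10.5 F [ 0.7 -1.1 -1. ] op 49.8
```

```bash
python3 -m creep '[{"dp":[28,-26,0],"angular":[0,0,-0.12],"fingers":40},{"dp":[56,-52,0],"angular":[0,0,-0.24],"fingers":40},{"dp":[84,-79,0],"angular":[0,0,-0.36],"fingers":40},{"dp":[112,-105,0],"angular":[0,0,-0.48],"fingers":40},{"dp":[140,-130,0],"angular":[0,0,-0.6],"fingers":40}]';python3 go.py 636 236.3 150 77.8
```

```text
clock: 10.92
eef_pos: [595.1, 141.9, 195.5]
tcp_rot: [-3.137, -0.001, 0.99]
contact_force: [0.8, -0.1, 0.4]
opening: 0.465
dp [101.3 -17.5  45.6] ang [-0.004 -0.002 -0.368] dist 112.5 t 10.9167 F [ 0.8 -0.1  0.4] op 39.7
```

```bash
python3 -m creep '[{"dp":[30,-5,10],"angular":[-0.002,0,-0.12],"fingers":40},{"dp":[60,-10,20],"angular":[-0.004,-0.002,-0.24],"fingers":40},{"dp":[90,-16,35],"angular":[-0.004,-0.002,-0.368],"fingers":40},{"dp":[101,-17.5,45],"angular":[-0.004,-0.002,-0.368],"fingers":40},{"dp":[101,-17.5,45],"angular":[-0.004,-0.002,-0.368],"fingers":40}]';python3 go.py 636 236.3 80 77.8; python3 - <<'E'
from h import *
a=optics.grab_frame("side")
crop(a,180,60,150,150,4,"pics/c1.png")
E
```

```text
clock: 11.33
eef_pos: [635.1, 235.7, 147.7]
tcp_rot: [-3.139, 0.002, 1.353]
contact_force: [-0.7, -1.5, 0.3]
opening: 0.468
dp [ 0.9  0.9 67.7] ang [-0.003  0.002 -0.005] dist 67.7 t 11.3333 F [-0.7 -1.5  0.3] op 40.0
```

View pics/c1.png

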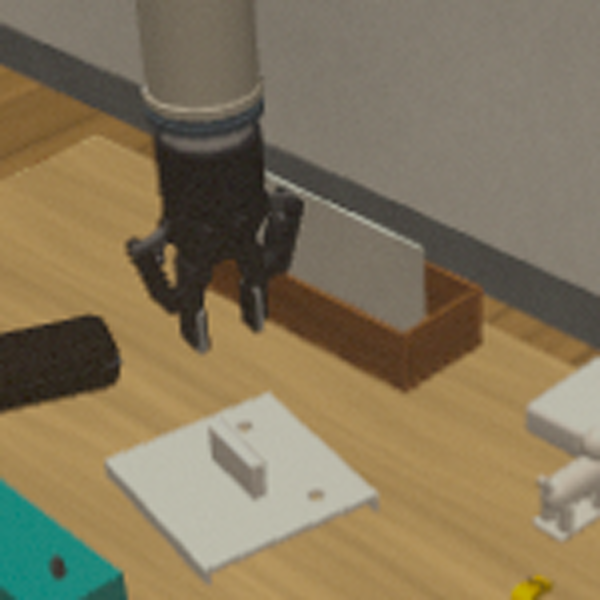

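```bash
python3 -m creep '[{"dp":[1,1,30],"angular":[-0.003,0.002,-0.005],"fingers":40},{"dp":[1,1,65],"angular":[-0.003,0.002,-0.005],"fingers":40},{"dp":[1,1,95],"angular":[-0.003,0.002,-0.005],"fingers":40},{"dp":[1,1,95],"angular":[-0.003,0.002,-0.005],"fingers":40}]';python3 go.py 636 236.3 21 77.8; python3 - <<'E'
from h import *
a=optics.grab_frame("side")
crop(a,180,60,150,150,4,"pics/c2.png")
E
```

```text
clock: 11.72
eef_pos: [632.8, 231.3, 50.5]
tcp_rot: [-3.137, 0.004, 1.354]
contact_force: [-1.8, 0.4, 0.1]
opening: 0.469
dp [ 5.6  2.3 29.5] ang [-0.005  0.004 -0.004] dist 30.1 t 11.7167 F [-1.8  0.4  0.1] op 40.0
```

View pics/c2.png

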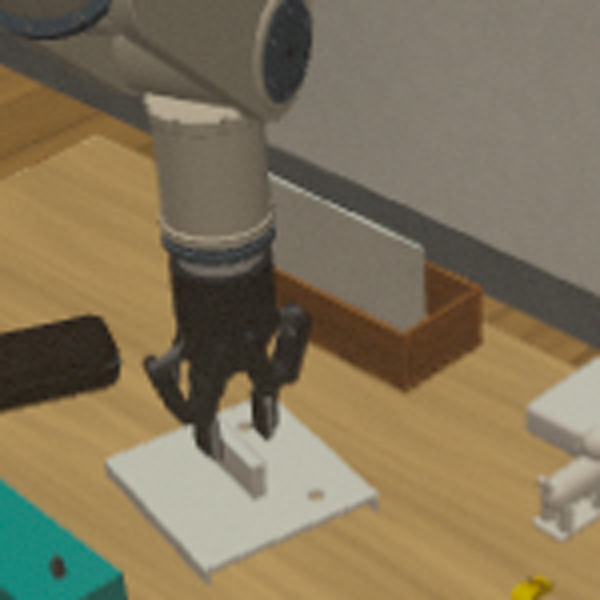

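```bash
python3 -m creep '[{"dp":[3,1.5,10],"angular":[-0.004,0.003,-0.004],"fingers":40},{"dp":[3,1.5,20],"angular":[-0.004,0.003,-0.004],"fingers":40},{"dp":[3,1.5,26],"angular":[-0.004,0.003,-0.004],"fingers":40},{"dp":[3,1.5,26],"angular":[-0.004,0.003,-0.004],"fingers":40},{"dp":[3,1.5,26],"angular":[-0.004,0.003,-0.004],"fingers":40}]';python3 go.py 636 236.3 21 77.8
```

```text
clock: 12.18
eef_pos: [638.9, 236.9, 29.9]
tcp_rot: [3.135, -0.004, 1.361]
contact_force: [0.5, -0.1, -0.5]
opening: 0.464
dp [-1.2 -2.8  8.9] ang [ 0.006 -0.004  0.003] dist 9.4 t 12.1833 F [ 0.5 -0.1 -0.5] op 39.7
```

```bash
python3 -m creep '[{"dp":[0,0,0],"angular":[0,0,0],"fingers":40},{"dp":[0,0,0],"angular":[0,0,0],"fingers":40}]';python3 go.py 636 236.3 21 77.8
```

```text
clock: 12.35
eef_pos: [639.2, 237.0, 30.3]
tcp_rot: [3.135, -0.005, 1.361]
contact_force: [0.5, 0.3, 0.6]
opening: 0.469
dp [-1.4 -3.   9.2] ang [ 0.007 -0.005  0.003] dist 9.8 t 12.35 F [0.5 0.3 0.6] op 40.1
```

```bash
python3 -m creep '[{"dp":[-1.4,-3,4],"angular":[0.006,-0.004,0.003],"fingers":40},{"dp":[-1.4,-3,9],"angular":[0.006,-0.004,0.003],"fingers":40},{"dp":[-1.4,-3,9],"angular":[0.006,-0.004,0.003],"fingers":40},{"dp":[-1.4,-3,9],"angular":[0.006,-0.004,0.003],"fingers":40}]';python3 go.py 636 236.3 21 77.8
```

```text
clock: 12.68
eef_pos: [635.2, 236.0, 20.0]
tcp_rot: [-3.141, 0.0, 1.358]
contact_force: [0.4, 0.7, -0.2]
opening: 0.468
dp [ 0.4  0.7 -1. ] ang [-0.001  0.    -0.   ] dist 1.3 t 12.6833 F [ 0.4  0.7 -0.2] op 40.0
```

Good. Closing firmly.

```bash
python3 -m creep '[{"dp":[0.4,0.7,0],"angular":[0,0,0],"fingers":4},{"dp":[0.4,0.7,0],"angular":[0,0,0],"fingers":4},{"dp":[0.4,0.7,0],"angular":[0,0,0],"fingers":4},{"dp":[0.4,0.7,0],"angular":[0,0,0],"fingers":4},{"dp":[0.4,0.7,0],"angular":[0,0,0],"fingers":4}]' 80;python3 go.py 636 236.3 21 77.8
```

```text
clock: 13.1
eef_pos: [636.7, 236.5, 20.8]
tcp_rot: [3.141, -0.0, 1.358]
contact_force: [0.9, 1.2, 2.2]
opening: 0.128
dp [-0.3 -0.6 -0.2] ang [ 0.001 -0.    -0.   ] dist 0.7 t 13.1 F [0.9 1.2 2.2] op 10.9
```

```bash
python3 -m creep '[{"dp":[0,0,-20],"angular":[0,0,0],"fingers":4},{"dp":[0,0,-55],"angular":[0,0,0],"fingers":4},{"dp":[0,0,-95],"angular":[0,0,0],"fingers":4},{"dp":[0,0,-135],"angular":[0,0,0],"fingers":4},{"dp":[0,0,-160],"angular":[0,0,0],"fingers":4}]';python3 go.py 567.6 -239.5 180 77.8
```

```text
clock: 13.52
eef_pos: [637.3, 236.7, 184.4]
tcp_rot: [3.139, -0.002, 1.358]
contact_force: [1.5, 0.2, -1.8]
opening: 0.126
dp [-480.2   32.5    3.7] ang [ 0.003 -0.002 -0.   ] dist 481.3 t 13.5167 F [ 1.5  0.2 -1.8] op 10.7
```

```bash
python3 -m creep '[{"dp":[-20,1,0],"angular":[0,0,0],"fingers":4},{"dp":[-55,4,0],"angular":[0,0,0],"fingers":4},{"dp":[-95,6,0],"angular":[0,0,0],"fingers":4},{"dp":[-135,9,0],"angular":[0,0,0],"fingers":4},{"dp":[-175,12,0],"angular":[0,0,0],"fingers":4}]' ;python3 go.py 567.6 -239.5 180 77.8
```

```text
clock: 13.93
eef_pos: [610.0, 61.4, 180.2]
tcp_rot: [-3.141, 0.0, 1.359]
contact_force: [1.1, -0.9, -2.1]
opening: 0.127
dp [-3.031e+02  2.180e+01  2.000e-01] ang [-0.001  0.     0.001] dist 303.9 t 13.9333 F [ 1.1 -0.9 -2.1] op 10.8
```

```bash
python3 -m creep '[{"dp":[-40,3,0],"angular":[0,0,0],"fingers":4},{"dp":[-80,6,0],"angular":[0,0,0],"fingers":4},{"dp":[-120,9,0],"angular":[0,0,0],"fingers":4},{"dp":[-160,12,0],"angular":[0,0,0],"fingers":4},{"dp":[-190,14,0],"angular":[0,0,0],"fingers":4}]' ;python3 go.py 567.6 -239.5 180 77.8
```

```text
clock: 14.35
eef_pos: [583.4, -128.7, 180.2]
tcp_rot: [-3.141, 0.001, 1.357]
contact_force: [1.2, 0.2, -2.3]
opening: 0.125
dp [-111.6    8.     0.3] ang [-0.001  0.001 -0.001] dist 111.9 t 14.35 F [ 1.2  0.2 -2.3] op 10.7
```

```bash
python3 -m creep '[{"dp":[-35,3,0],"angular":[0,0,0],"fingers":4},{"dp":[-70,5,0],"angular":[0,0,0],"fingers":4},{"dp":[-100,7,0],"angular":[0,0,0],"fingers":4},{"dp":[-111.5,8,0],"angular":[0,0,0],"fingers":4},{"dp":[-111.5,8,0],"angular":[0,0,0],"fingers":4}]' ;python3 go.py 567.6 -239.5 150 77.8; python3 - <<'E'
from h import *
a=optics.grab_frame("side");b=optics.grab_frame("top")
cv2.imwrite("pics/raw_s.png",a);cv2.imwrite("pics/raw_t.png",b)
crop(a,270,130,150,150,4,"pics/d1.png");crop(b,310,150,100,100,4,"pics/d2.png")
E
```

```text
clock: 14.77
eef_pos: [568.1, -239.1, 180.1]
tcp_rot: [-3.141, 0.0, 1.355]
contact_force: [0.5, -0.0, -2.3]
opening: 0.127
dp [-0.5 -0.4 30.1] ang [-0.     0.    -0.003] dist 30.1 t 14.7667 F [ 0.5 -0.  -2.3] op 10.9
```

View pics/d1.png

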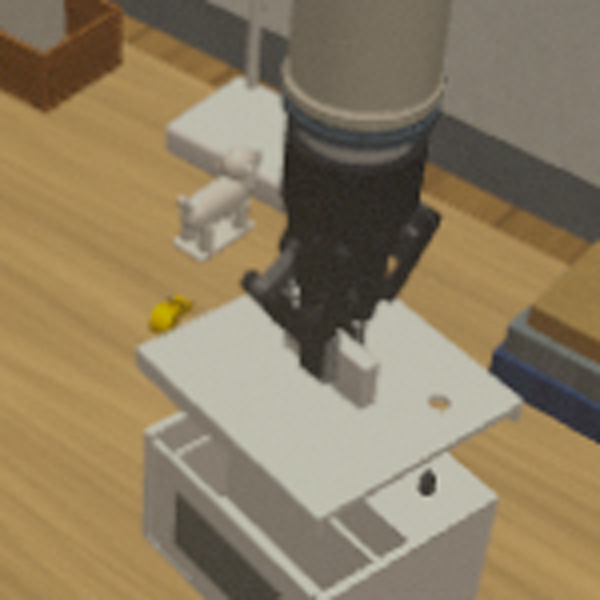

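View pics/d2.png

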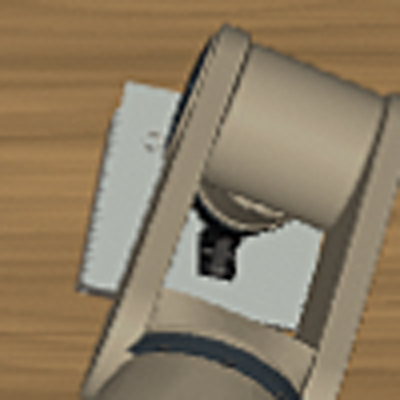

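```bash
python3 - <<'E'
from m import *
im=cv2.imread("pics/raw_s.png"); hsv=cv2.cvtColor(im,cv2.COLOR_BGR2HSV)
h=(hsv[...,1]>50).astype(np.uint8)
for c,a,m in blobs(im,h,(370,222,18,16),4,60): print("hole",c,a,onz("side",[c],174.5))
q=np.array([[305,217.5],[349.5,258.8],[400,231.3]])
ex=np.array([.9773,-.2118]);ey=np.array([.2118,.9773]);s=np.array([568.1,-239.1])
for p in onz("side",q,175): print(p,(p[:2]-s)@ex,(p[:2]-s)@ey)
print(proj("side",[[*(s+38*ex-55*ey),174.5]]))
for c,a,m in blobs(cv2.imread("pics/raw_t.png"),(cv2.cvtColor(cv2.imread("pics/raw_t.png"),cv2.COLOR_BGR2HSV)[...,2]<160).astype(np.uint8),(343,180,9,10),2,60): print("top",c,a,onz("top",[c],172))
E
```

```text
hole [379.3 230.6] 10 [[ 594.06237289 -299.02960952  174.5       ]]
[ 511.90187033 -142.83276883  175.        ] -75.31183169123176 82.17920115909153
[ 477.93868676 -300.50358103  175.        ] -75.10937297093885 -79.10588588624769
[ 623.88892998 -336.38022774  175.        ] 75.12647350569944 -83.25587119847374
[[379.85461426 231.09003121]]
top [348. 183.] 3 [[ 623.24876893 -193.73604158  172.        ]]
top [350.66666667 186.88888889] 9 [[ 611.43891427 -201.51731262  172.        ]]
top [347.  186.5] 4 [[ 612.68643453 -190.5342291   172.        ]]
```

The cover is held level, with hole_right about 1–3 mm off the pin. Lowering to just above the pins and looking again.

```bash
python3 -m creep '[{"dp":[0,0,15],"angular":[0,0,-0.003],"fingers":4},{"dp":[0,0,30],"angular":[0,0,-0.003],"fingers":4},{"dp":[0,0,45],"angular":[0,0,-0.003],"fingers":4},{"dp":[0,0,45],"angular":[0,0,-0.003],"fingers":4},{"dp":[0,0,45],"angular":[0,0,-0.003],"fingers":4}]' ;python3 go.py 567.6 -239.5 132 77.8; python3 - <<'E'
from h import *
a=optics.grab_frame("side");b=optics.grab_frame("top")
cv2.imwrite("pics/raw_s2.png",a);cv2.imwrite("pics/raw_t2.png",b)
crop(a,340,200,70,70,6,"pics/e1.png");crop(b,325,165,70,70,6,"pics/e2.png")
x=cv2.imread("pics/e1.png");y=cv2.imread("pics/e2.png");cv2.imwrite("pics/e3.png",cv2.resize(np.hstack([x,y]),(800,400)))
E
```

```text
clock: 15.28
eef_pos: [568.5, -234.9, 134.9]
tcp_rot: [-3.14, -0.001, 1.362]
contact_force: [0.5, 0.3, -2.7]
opening: 0.126
dp [-4.7  0.1  2.9] ang [-0.002 -0.001  0.004] dist 5.5 t 15.2833 F [ 0.5  0.3 -2.7] op 10.8
```

View pics/e3.png

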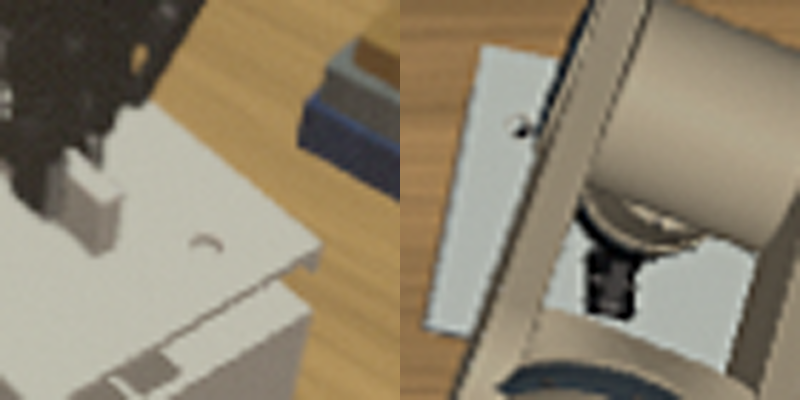

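```bash
python3 -m creep '[{"dp":[-4.7,0,3],"angular":[0,0,0.004],"fingers":4},{"dp":[-4.7,0,3],"angular":[0,0,0.004],"fingers":4},{"dp":[-4.7,0,3],"angular":[0,0,0.004],"fingers":4}]' ;python3 go.py 567.6 -239.5 132 77.8;
```

```text
clock: 15.63
eef_pos: [568.0, -241.5, 133.0]
tcp_rot: [3.141, 0.0, 1.356]
contact_force: [-0.8, 0.2, -3.2]
opening: 0.127
dp [ 1.8 -0.9  1. ] ang [ 0.001  0.    -0.001] dist 2.2 t 15.6333 F [-0.8  0.2 -3.2] op 10.8
```

```bash
python3 -m creep '[{"dp":[1,-0.4,0],"angular":[0,0,0],"fingers":4},{"dp":[1,-0.4,0],"angular":[0,0,0],"fingers":4}]' ;python3 go.py 567.6 -239.5 132 77.8; python3 - <<'E'
from h import *
a=optics.grab_frame("side");b=optics.grab_frame("top")
cv2.imwrite("pics/raw_s3.png",a);cv2.imwrite("pics/raw_t3.png",b)
crop(a,340,200,70,70,6,"pics/f1.png");crop(b,335,165,35,35,12,"pics/f2.png")
x=cv2.imread("pics/f1.png");y=cv2.imread("pics/f2.png");cv2.imwrite("pics/f3.png",cv2.resize(np.hstack([x,y]),(800,400)))
print(r.sense()['eef_pos'])
E
```

```text
clock: 15.8
eef_pos: [567.7, -240.1, 132.7]
tcp_rot: [3.141, -0.0, 1.357]
contact_force: [0.2, -0.9, -2.6]
opening: 0.129
dp [ 0.5 -0.2  0.7] ang [ 0.    -0.    -0.001] dist 0.9 t 15.8 F [ 0.2 -0.9 -2.6] op 11.0
[ 567.74583117 -240.06725539  132.65376651]
```

View pics/f3.png

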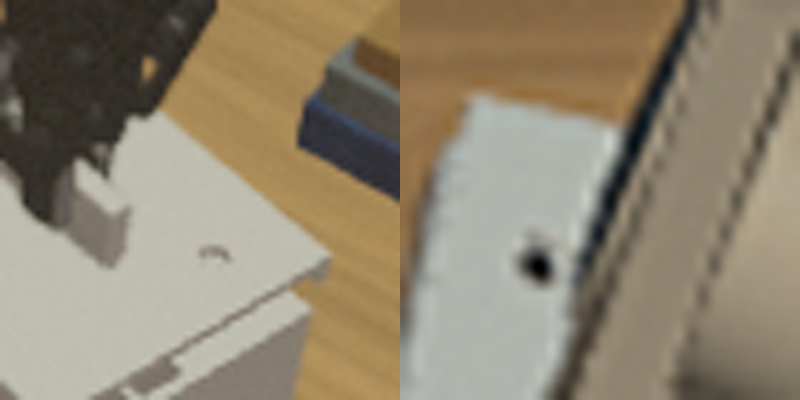

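Top view: left pin's dark tip (347,188) sits inside the hole. Descending in small steps, watching force.

```bash
python3 -m creep '[{"dp":[0.5,0,3],"angular":[0,0,0],"fingers":4},{"dp":[0.5,0,6],"angular":[0,0,0],"fingers":4},{"dp":[0.5,0,9],"angular":[0,0,0],"fingers":4},{"dp":[0.5,0,9],"angular":[0,0,0],"fingers":4}]' ;python3 go.py 567.6 -239.5 111 77.8
```

```text
clock: 16.23
eef_pos: [567.3, -239.3, 122.6]
tcp_rot: [-3.14, -0.0, 1.357]
contact_force: [-0.5, -0.5, -2.1]
opening: 0.131
dp [-0.1  0.3 11.6] ang [-0.001 -0.    -0.001] dist 11.6 t 16.2333 F [-0.5 -0.5 -2.1] op 11.2
```

```bash
python3 -m creep '[{"dp":[0,0,2],"angular":[0,0,0],"fingers":4},{"dp":[0,0,4],"angular":[0,0,0],"fingers":4},{"dp":[0,0,6],"angular":[0,0,0],"fingers":4},{"dp":[0,0,6],"angular":[0,0,0],"fingers":4}]' ;python3 go.py 567.6 -239.5 111 77.8
```

```text
clock: 16.57
eef_pos: [567.6, -239.5, 117.0]
tcp_rot: [-3.141, -0.0, 1.357]
contact_force: [-0.5, 0.6, -1.4]
opening: 0.128
dp [-0.  0.  6.] ang [-0.    -0.    -0.001] dist 6.0 t 16.5667 F [-0.5  0.6 -1.4] op 10.9
```

```bash
python3 -m creep '[{"dp":[0,0,2],"angular":[0,0,0],"fingers":4},{"dp":[0,0,4],"angular":[0,0,0],"fingers":4},{"dp":[0,0,5],"angular":[0,0,0],"fingers":4},{"dp":[0,0,6],"angular":[0,0,0],"fingers":4},{"dp":[0,0,6],"angular":[0,0,0],"fingers":4}]' ;python3 go.py 567.6 -239.5 111 77.8
```

```text
clock: 16.98
eef_pos: [567.7, -239.5, 111.3]
tcp_rot: [-3.141, -0.0, 1.357]
contact_force: [-0.4, -0.1, -2.5]
opening: 0.127
dp [ 0.  -0.1  0.3] ang [-0.    -0.    -0.001] dist 0.3 t 16.9833 F [-0.4 -0.1 -2.5] op 10.9
```

```bash
python3 -m creep '[{"dp":[0,0,0.7],"angular":[0,0,0],"fingers":4},{"dp":[0,0,1.5],"angular":[0,0,0],"fingers":4},{"dp":[0,0,1.5],"angular":[0,0,0],"fingers":4}]' ;python3 go.py 567.6 -239.5 111 77.8; python3 - <<'E'
from h import *
a=optics.grab_frame("side")
crop(a,290,130,130,130,4.5,"pics/g1.png")
E
```

```text
clock: 17.23
eef_pos: [567.9, -239.6, 110.8]
tcp_rot: [3.141, -0.0, 1.357]
contact_force: [-1.7, 1.0, 4.3]
opening: 0.126
dp [ 0.1 -0.3 -0.2] ang [ 0.    -0.    -0.001] dist 0.4 t 17.2333 F [-1.7  1.   4.3] op 10.8
```

View pics/g1.png

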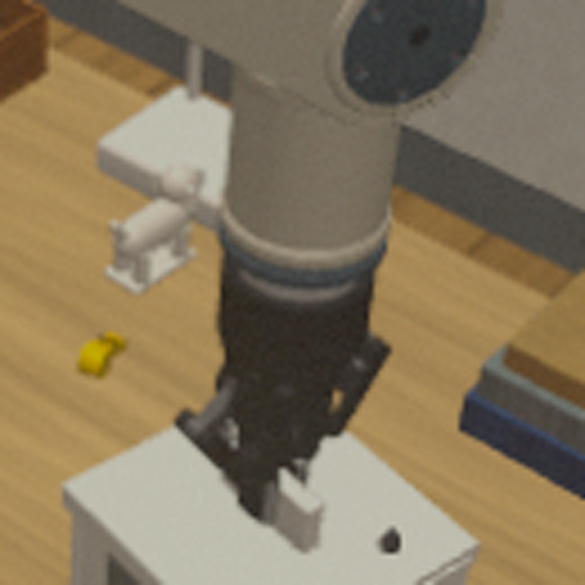

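Seated at the expected height (110.8), with 4 N + weight now carried by the top, and the pin shows through the hole. Pause a moment, then release.

```bash
python3 -m creep '[{"dp":[0,0,0],"angular":[0,0,0],"fingers":4},{"dp":[0,0,0],"angular":[0,0,0],"fingers":4},{"dp":[0,0,0],"angular":[0,0,0],"fingers":35},{"dp":[0,0,0],"angular":[0,0,0],"fingers":35},{"dp":[0,0,0],"angular":[0,0,0],"fingers":35}]' ; python3 -m creep '[{"dp":[0,0,0],"angular":[0,0,0],"fingers":35},{"dp":[0,0,-10],"angular":[0,0,0],"fingers":35},{"dp":[0,0,-40],"angular":[0,0,0],"fingers":35},{"dp":[0,0,-80],"angular":[0,0,0],"fingers":35},{"dp":[0,0,-120],"angular":[0,0,0],"fingers":35}]'; python3 -m creep '[{"dp":[35,0,-30],"angular":[0,0,0],"fingers":35},{"dp":[75,0,-50],"angular":[0,0,0],"fingers":35},{"dp":[115,0,-50],"angular":[0,0,0],"fingers":35},{"dp":[155,0,-50],"angular":[0,0,0],"fingers":35},{"dp":[195,0,-50],"angular":[0,0,0],"fingers":35}]'; python3 -m creep '[{"dp":[40,0,0],"angular":[0,0,0],"fingers":35},{"dp":[80,0,0],"angular":[0,0,0],"fingers":35},{"dp":[120,0,0],"angular":[0,0,0],"fingers":35},{"dp":[150,0,0],"angular":[0,0,0],"fingers":35},{"dp":[150,0,0],"angular":[0,0,0],"fingers":35}]'; python3 - <<'E'
from h import *
a=optics.grab_frame("side");b=optics.grab_frame("top")
cv2.imwrite("pics/fin_s.png",a);cv2.imwrite("pics/fin_t.png",b)
crop(a,280,190,130,130,4.5,"pics/h1.png");crop(b,310,150,100,100,5,"pics/h2.png")
print(r.sense()['eef_pos'],r.sense()['contact_force'])
E
```

```text
clock: 17.7
eef_pos: [568.0, -239.7, 110.1]
tcp_rot: [3.141, 0.0, 1.357]
contact_force: [0.7, -0.3, 0.2]
opening: 0.409
clock: 18.12
eef_pos: [567.1, -239.3, 231.2]
tcp_rot: [-3.14, -0.0, 1.357]
contact_force: [1.3, -0.9, 0.1]
opening: 0.411
clock: 18.53
eef_pos: [609.3, -49.0, 281.9]
tcp_rot: [3.139, -0.0, 1.356]
contact_force: [-0.1, -0.3, -0.4]
opening: 0.412
clock: 18.95
eef_pos: [641.4, 101.4, 280.7]
tcp_rot: [3.141, -0.002, 1.361]
contact_force: [-0.1, 0.0, 0.0]
opening: 0.411
[640.62709184  96.95406883 280.43793421] [-0.59218854 -1.07675785 -0.11222123]
```

View pics/h1.png

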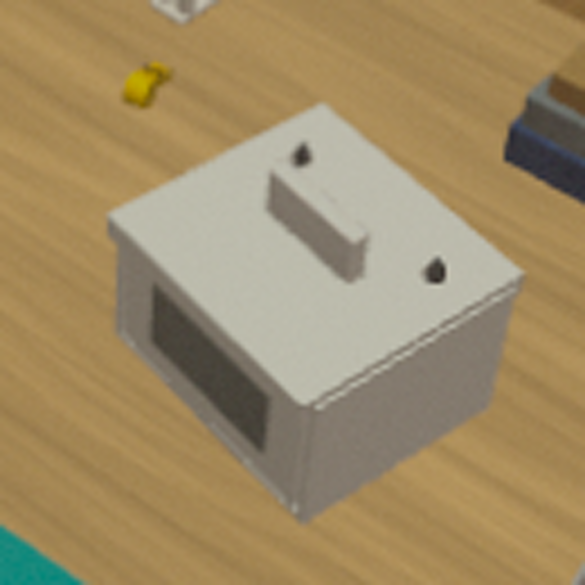

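View pics/fin_t.png

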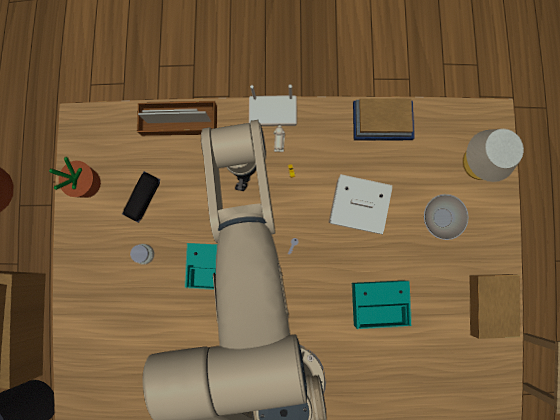

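View pics/fin_s.png

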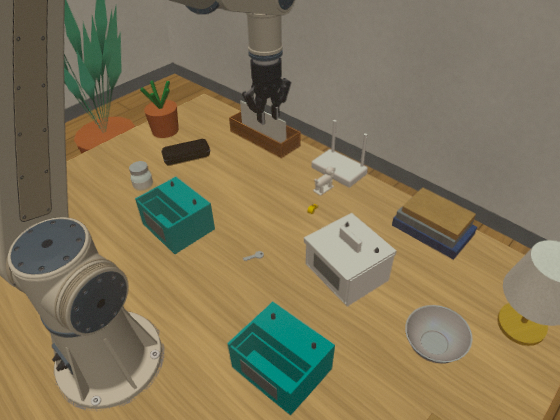

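The cover sits flush with both pins through its holes (side crop (302,154) and (435,270)). The bin front is shut and the bystanders are where they were. A short settle, then hand in.

```bash
python3 -m creep '[{"dp":[0,0,0],"angular":[0,0,0],"fingers":35},{"dp":[0,0,0],"angular":[0,0,0],"fingers":35},{"dp":[0,0,0],"angular":[0,0,0],"fingers":35}]'; python3 -c "
from rig import r
print(r.sign_off())"
```

```text
clock: 19.3
eef_pos: [640.6, 94.6, 280.3]
tcp_rot: [3.141, 0.0, 1.355]
contact_force: [0.3, -0.1, -0.6]
opening: 0.412
the job is handed in; nothing more can be done
None
```

The job is handed in at about 19 s: the chunky-headed key is in the bin, the bin is shut, and the cover sits on the two pins. No verdict was reported.

- **Key and bin:** After the release, a picture showed the key lying in the tilted bin. I pushed the bin until the force rose to about 8 N at its stop, and a picture then showed the front flush. The key could not be seen once the bin was shut.
- **Cover:** I held it until it rested on the top at the expected height, with the force changing from about -2.5 N (its weight) to +4.3 N, then let go. The last pictures show both pins through the holes and the plate flush.
- **Other things:** They look unmoved in the last pictures, judged by eye against the first ones. The hand ended clear of everything.
- **Checks that disagreed:**
  - Before lowering, the side camera put hole_right 2–4 mm from the pin, while the top view of the other hole and the tool position agreed to about 1 mm. I went by the latter, and the cover went on without catching.
  - The measured tool position strayed up to about 5 mm from some moves, so I corrected it before each fit.
  - When I gripped the key, the fingertips pressed on the console with about 26 N.

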